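# Square the pattern plate to the fence and slide it out over the ledge's end

### The job

Without picking anything up, push the aluminium pattern plate on the raised plywood ledge back until its long side lies flush along the steel fence, then push it along the fence towards the grey tray until about a third of its length (roughly 4 cm) sticks out over that end of the ledge, so that the next worker can take it by its edge. The plate must stay flat on the ledge and flush with the fence; then come away from it, and leave everything else where it stands.

Things in the scene. Friction and masses are not known exactly. Their poses are not given: they have to be found in the camera images.
- ledge: The ledge: a fixed raised plywood block, 150 mm deep (x) and 300 mm long (y), upper face 40 mm above the table, both ends open. Along its far side (+x) runs a dark steel fence, 15 mm thick, 22 mm high above the upper face, its inner face at x = +60 mm in this frame. Origin: centre of the underside, on the table; x points from the near side to the fence, y along the ledge, to the robot's left.
- plate_center (a point): Centre (half-way up) of the pattern plate: a loose plain aluminium rectangle, 80 mm (its x) by 120 mm (its y, its length) by 6 mm thick, about 0.11 to 0.22 kg, lying flat and a little askew on the ledge, away from the fence. Its length lies roughly along the ledge. z up.
- plate_far_left (a point): The plate's corner on its fence side (+x) and left end (+y), half-way up its thickness.
- plate_far_right (a point): The plate's corner on its fence side (+x) and right end (-y), half-way up its thickness.
- tray: Fixed shallow open grey tray, 150 x 160 mm, 24 mm high (lower than the ledge), on the table 25 mm beyond one end of the ledge, the left or the right. Origin: centre of the underside, its axes along the ledge's.
- carton: Fixed closed cardboard carton, 120 x 150 mm, 70 mm high, on the table 30 mm beyond the other end of the ledge. Origin: centre of the underside.
- weight_top (a point): Bystander, loose: small turned brass weight, 24 mm across, 36 mm high, standing on the ledge near its near left corner. The point is the centre of its top.
- gluebottle_top (a point): Bystander, loose: amber glue bottle with a red spout, 48 mm across, 118 mm high, on the table beyond the fence, to the left. The point is the centre of its top.
- jar_top (a point): Bystander, loose: glass jar with steel lid, 62 mm across, 74 mm high, on the table beyond the fence, to the right. The point is the centre of its top.
- spool_top (a point): Bystander, loose: thread spool, 34 mm across, 38 mm high, on the table just in front of the ledge, left. The point is the centre of its top.
- punch_top (a point): Bystander, loose: upright steel hand punch, 22 mm across, 60 mm high, on the table just in front of the ledge, right. The point is the centre of its top.
- slab_top (a point): Bystander, loose: small marble slab 50 x 70 x 22 mm, on the table beyond the right end of the row. The point is the centre of its top.
- tin_top (a point): Bystander, loose: tin with white lid, 74 mm across, 55 mm high, on the table beyond the left end of the row. The point is the centre of its top.
Not all that is in view belongs to the job. Of the things like the part that bears plate_center, leave any that is purple; of the rest the larger one is meant. Several things have the shape of the tray; the one meant has the colours described above.

How it is judged (in metres and radians):
On the way, in this order (a step that is already met when the one before it is completed fails the run):
1. the plate lies flush along the fence (both far corners within 4.5 mm) (x of each of plate_far_left, plate_far_right in the frame of ledge above 0.0555 m), for 0.2 s.
2. flush along the fence, it overhangs the tray's end by 25 to 53 mm (all of step 1 and ((y of tray in the frame of ledge above 0 m and y of plate_center in the frame of ledge between 0.115 and 0.143 m) or (y of tray in the frame of ledge below 0 m and y of plate_center in the frame of ledge between -0.143 and -0.115 m))), for 0.2 s.
At the end, for the whole second after the job is handed in: The plate lies flat and still on the ledge, both fence-side corners within 4.5 mm of the fence, and sticks out 25 to 53 mm over the end next to the tray (all of step 2 and z of plate_center in the frame of ledge between 0.04 and 0.046 m and angle between plate_center's own z axis and vertical below 0.05 rad and linear speed of plate below 0.01 m/s); the robot touches nothing.
It fails at once if the plate is lifted more than 8 mm off the ledge (z of plate_center in the frame of ledge above 0.051 m).
It fails at once if the plate is tipped (angle between plate_center's own z axis and vertical above 0.15 rad).
It fails at once if a bystander is moved by more than 20 mm, lifted or knocked over (distance of any of weight_top, gluebottle_top, jar_top, spool_top, punch_top, slab_top, tin_top from where it was at the start of the episode above 0.02 m).
It also fails if it takes over 51 s, if anything falls off the work surface, if the arm or the gripper's body presses on something with over 40 N, if the wrist force passes 120 N, or if a joint passes its speed limit or range.

### The arm

A 6-joint arm with a two-finger parallel gripper is mounted at the origin on the work surface. World frame = base frame: x ahead of the robot, y to its left, z up, the work surface at z = 0. Lengths are in m, angles in degrees, forces in N, time in s.
With the tool pointing down it reaches from about 0.325 to 0.775 m from the base axis. Payload 5.5 kg.
Tool frame: the origin (TCP) lies on the front face of the gripper's body, between the roots of the fingers; the fingertips stand 80 mm ahead of it and the grasp point (between the pads) lies 61 mm ahead of it; z points along the fingers, y is the line along which they close (so a half turn about z gives the same grasp; the last joint's range is limited). The gripper opens to 88 mm and grips with 3 to 60 N. Pads are 20 mm wide; open, the fingers measure 115 mm over their backs; the gripper's body (75 mm by 178 mm) begins 61 mm behind the grasp point.
Start: joints at [63.902, 5.22, 70.514, -0, 104.267, -3.249], TCP at [0.233, 0.553, 0.303] pointing down, gripper open.
Joint ranges: [-164.24, 164.24], [-49.07, 125.15], [9.68, 141.18], [-86.29, 266.29], [3.28, 154.24], [-151.56, 151.56]. Speed limits (degrees/s): [147.25, 147.25, 172.46, 180, 180, 180].

### API

Orientations are given as a 3x3 rotation matrix whose columns are the frame's x, y, z axes.
In Python, from station import get_obs, vision, job gives the robot as it stands. The module is installed in compiled form; this text tells all that it offers.
- The arm moves only by the shell command python3 -m crank 'ROWS' [FORCE]. ROWS is JSON, a list of rows, each an object with "delta_rot": the turn, a rotation vector about the tool's x, y, z in rad, a list of three; "xyz": the shift along the tool's x, y, z in mm, a list of three; "jaw": the opening, from 0 (shut) to 1 (fully open). A call has 1 to 8 rows; each row is the pose to reach, as a shift and turn from the pose commanded when the call began, along the tool's axes at that moment; what a row does not reach only later rows make up. A row lasts 1/12 s, in which the tool goes at most 41.7 mm and 7.16 degrees, less where a joint would pass 70% of its speed; a pose out of reach is approached as far as the arm can. A call with a gripper value outside its range is refused whole. The fingers move at their own pace and stop on an object; FORCE is the grip in N (left out, the last holds). Time passes only in rows, so rows that repeat a pose let the fingers close. It gives the time, the measured TCP pose, the force, the opening and the grip force at its end, in the units of the state.
- get_obs(): the state, without advancing time (a new reading comes with each control period).
- vision.camera(name): name is "scene" or "top" or "wrist"; returns a dict with "frame" (420x560x3 uint8, red, green, blue), "depth" (420x560 float32, m along the optical axis (not along the pixel's ray), 0 where there is no reading), "fx", "fy", "cx", "cy" (pixels), "rvec" (rotation vector, rad) and "tvec" (3), from world to camera coordinates, as OpenCV has them. Camera axes: x right, y down, z forward; pixel columns grow to the right and rows downward; lengths in m; the calibration is good to about 2 mm. A picture is of the moment at which its call begins.
- job.close_job(): hands the job in; it is judged then, once.
The state is a dict: "time": time; "joint_positions": joint angles; "dq": joint speeds; "joint_torque": joint torques, N m; "eef_pos": TCP position; "tool_rot": TCP orientation; "force": force on the tool from outside, world axes, zero at the start; "torque": the same for the moment, N m; "gripper_width": opening from 0.0 (shut) to 1.0 (fully open); "finger_force": force on a finger pad.
Only numpy, scipy, OpenCV 4.12 (cv2) and the standard library are available. Lean on these libraries where they do the work, as an engineer would, in place of code of your own. Each camera call takes 0.05 s, during which the arm holds its last target. There are 200 camera calls.

## Working session

There is one attempt and no reset: what is moved stays moved. The work goes in short steps, Python scripts to look and compute and a shell command to move; the robot and the scene stay as the last step left them, time stands still between calls to the robot, and variables do not carry over. Pictures are saved under pics/ and viewed, at most 10 in all, crops included, and the job is handed in when it is done.

```bash
mkdir -p pics; cat > h.py <<'E'
import numpy as np,cv2
from station import get_obs,vision,job
def cam(n):
    c=vision.camera(n); c['R']=cv2.Rodrigues(np.array(c['rvec'],float))[0]; c['t']=np.array(c['tvec'],float).ravel(); return c
def save(c,f): cv2.imwrite(f,c['frame'][:,:,::-1])
def ray(c,uv,z):
    uv=np.atleast_2d(uv).astype(float)
    d=np.c_[(uv[:,0]-c['cx'])/c['fx'],(uv[:,1]-c['cy'])/c['fy'],np.ones(len(uv))]@c['R']
    o=-c['R'].T@c['t']
    return o+d*((z-o[2])/d[:,2])[:,None]
def pts(c):
    h,w=c['depth'].shape; u,v=np.meshgrid(np.arange(w),np.arange(h)); D=c['depth']
    P=np.stack([(u-c['cx'])/c['fx']*D,(v-c['cy'])/c['fy']*D,D],-1)
    return (P-c['t'])@c['R']
E
python3 - <<'E'
from h import *
import pickle
for n in('top','scene'):
    c=cam(n); save(c,f'pics/{n}0.png'); pickle.dump(c,open(n+'0.pkl','wb'))
o=get_obs(); print(o['time'],o['eef_pos'],o['tool_rot'],o['gripper_width'])
E
```

```text
0.1 [0.23293522 0.5528081  0.30163236] [[-9.21533867e-01  3.88297263e-01 -7.53615687e-04]
 [ 3.88297984e-01  9.21532561e-01 -1.55383807e-03]
 [ 9.11303246e-05 -1.72454186e-03 -9.99998509e-01]] 0.997559251797849
```

View pics/top0.png

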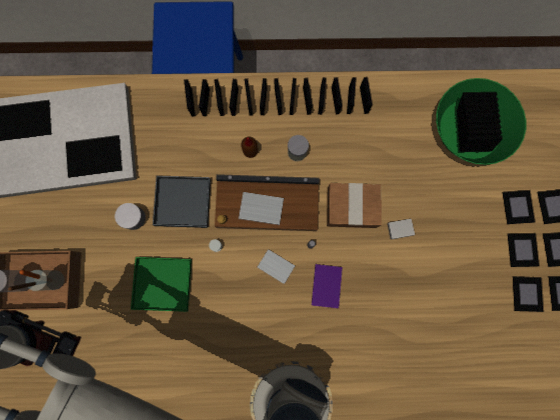

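View pics/scene0.png

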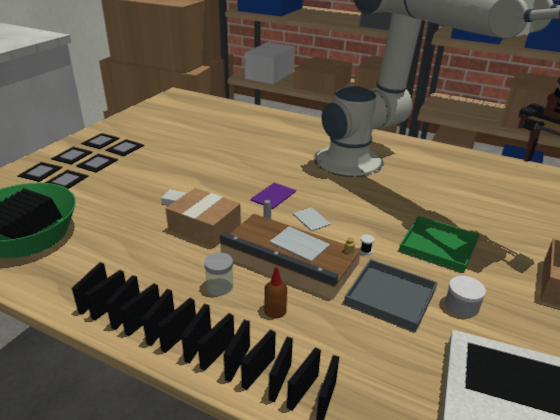

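The top view shows the ledge at about (268,205), fence on its far edge (217,178)-(320,181), plate at (262,208) and grey tray on the left at (183,202). Carton is on the right at (355,205), and the brass weight is at (221,219). The green tray, purple plate and small plate on the table are decoys. The scene view agrees.

```bash
python3 - <<'E'
from h import *
import pickle
for n in('top','scene'):
    c=pickle.load(open(n+'0.pkl','rb')); P=pts(c); f=c['frame'].astype(int); sat=f.max(2)-f.min(2); br=f.max(2)
    if n=='top':
        roi=np.zeros(br.shape,bool); roi[172:236,212:325]=1
    else:
        roi=np.zeros(br.shape,bool); roi[205:300,215:365]=1
    z=P[...,2]
    led=roi&(z>.034)&(z<.05)
    fen=roi&(z>.055)&(z<.07)&(br<110)
    pl=roi&(z>.034)&(z<.055)&(sat<40)&(br>115)
    for nm,m in(('ledge',led),('fence',fen),('plate',pl)):
        k,lab,st,_=cv2.connectedComponentsWithStats(m.astype(np.uint8)); 
        m=lab==1+st[1:,4].argmax() if nm!='fence' else m
        q=P[m]; r=cv2.minAreaRect((q[:,:2]*1000).astype(np.float32)); print(n,nm,m.sum(),np.median(q[:,2]).round(4),[np.round(a,1) for a in r],cv2.boxPoints(r).round(0).tolist())
c=pickle.load(open('top0.pkl','rb'))
for nm,uv,z in(('weight',(221,219),.076),('tray',(183,202),.02),('fL',(217,177),.062),('fR',(320,179),.062),('bottle',(249,145),.118),('punch',(312,243),.06),('jar',(298,147),.074),('spool',(216,245),.038)): print(nm,ray(c,uv,z).round(3))
E
```

```text
top ledge 4600 0.0406 [array([565.2,  57.1]), array([300.6, 136.9]), np.float64(87.0)] [[489.0, -89.0], [626.0, -97.0], [641.0, 204.0], [505.0, 211.0]]
top fence 579 0.0618 [array([576.2,  56.8]), array([299.3, 143.3]), np.float64(87.0)] [[497.0, -89.0], [640.0, -96.0], [655.0, 202.0], [512.0, 210.0]]
top plate 1080 0.0456 [array([555.2,  75.9]), array([121.5,  79. ]), np.float64(80.5)] [[506.0, 22.0], [584.0, 9.0], [604.0, 129.0], [526.0, 142.0]]
scene ledge 4034 0.04 [array([571.1,  59.2]), array([303.1, 157.3]), np.float64(87.0)] [[485.0, -88.0], [642.0, -96.0], [658.0, 206.0], [500.0, 215.0]]
scene fence 1150 0.0607 [array([641.6,  39. ]), array([333.7, 254.7]), np.float64(86.4)] [[504.0, -120.0], [758.0, -135.0], [779.0, 198.0], [525.0, 213.0]]
scene plate 1048 0.0449 [array([550.2,  74.1]), array([129.7,  92. ]), np.float64(79.8)] [[493.0, 18.0], [584.0, 2.0], [607.0, 130.0], [516.0, 146.0]]
weight [[0.52  0.187 0.076]]
tray [[0.581 0.307 0.02 ]]
fL [[0.645 0.2   0.062]]
fR [[ 0.634 -0.099  0.062]]
bottle [[0.722 0.103 0.118]]
punch [[ 0.448 -0.07   0.06 ]]
jar [[ 0.728 -0.037  0.074]]
spool [[0.45  0.206 0.038]]
```

```bash
python3 -m crank '[{"xyz":[-31,-26,0],"delta_rot":[0,0,-0.12],"jaw":0.68},{"xyz":[-62,-51,0],"delta_rot":[0,0,-0.24],"jaw":0.68},{"xyz":[-93,-77,0],"delta_rot":[0,0,-0.346],"jaw":0.68},{"xyz":[-124,-103,0],"delta_rot":[0,0,-0.346],"jaw":0.68},{"xyz":[-155,-129,0],"delta_rot":[0,0,-0.346],"jaw":0.68},{"xyz":[-186,-154,0],"delta_rot":[0,0,-0.346],"jaw":0.68},{"xyz":[-217,-180,0],"delta_rot":[0,0,-0.346],"jaw":0.68},{"xyz":[-245,-205,0],"delta_rot":[0,0,-0.346],"jaw":0.68}]'
cat >> h.py <<'E'
C=np.array([.572,.057]); XL=np.array([.9986,-.0523]); YL=np.array([.0523,.9986])
def L(p): d=np.asarray(p)[...,:2]-C; return np.stack([d@XL,d@YL],-1)
def where():
    o=get_obs(); R=np.array(o['tool_rot']); p=np.array(o['eef_pos'])
    print('t',round(o['time'],2),'xyz',p.round(4),'ledge mm',(L(p)*1000).round(1),'yaw of tool y',np.degrees(np.arctan2(R[1,1],R[0,1])).round(2),'F',np.round(o['force'],1),'w',round(o['gripper_width'],2)); return o
E
python3 -c "
from h import *
o=where();R=np.array(o['tool_rot']);T=C-.095*XL+.018*YL
print((R.T@(np.r_[T,.22]-o['eef_pos'])*1000).round(1))"
```

```text
time: 0.77
eef_pos: [0.3796, 0.2668, 0.3022]
tool_rot: [[-0.999, 0.053, -0.0], [0.053, 0.999, -0.0], [0.0, -0.0, -1.0]]
force: [1.1, -0.7, 0.6]
gripper_width: 0.682
finger_force: 0.0
t 0.77 xyz [0.3796 0.2668 0.3022] ledge mm [-203.1  199.5] yaw of tool y 86.97 F [ 1.1 -0.7  0.6] w 0.68
[-108.2 -181.4   82.3]
```

```bash
python3 -m crank '[{"xyz":[-18,-30,8],"delta_rot":[0,0,0],"jaw":0.68},{"xyz":[-36,-60,16],"delta_rot":[0,0,0],"jaw":0.68},{"xyz":[-54,-90,24],"delta_rot":[0,0,0],"jaw":0.68},{"xyz":[-72,-120,32],"delta_rot":[0,0,0],"jaw":0.68},{"xyz":[-90,-150,40],"delta_rot":[0,0,0],"jaw":0.68},{"xyz":[-108,-181,50],"delta_rot":[0,0,0],"jaw":0.68},{"xyz":[-108,-181,50],"delta_rot":[0,0,0],"jaw":0.68},{"xyz":[-108,-181,50],"delta_rot":[0,0,0],"jaw":0.68}]'
python3 -c "
from h import *
where();c=cam('wrist');save(c,'pics/w1.png');import pickle;pickle.dump(c,open('w1.pkl','wb'))"
```

```text
time: 1.43
eef_pos: [0.4775, 0.081, 0.2512]
tool_rot: [[-0.998, 0.056, -0.003], [0.056, 0.998, -0.0], [0.003, -0.0, -1.0]]
force: [0.2, 0.0, -0.2]
gripper_width: 0.678
finger_force: 0.0
t 1.43 xyz [0.4775 0.081  0.2512] ledge mm [-95.6  19. ] yaw of tool y 86.76 F [ 0.2  0.  -0.2] w 0.68
```

View pics/w1.png

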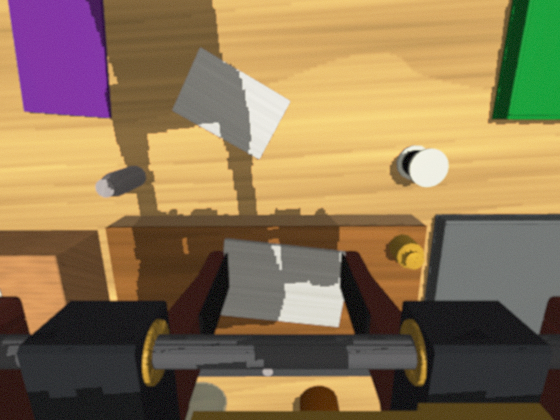

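The wrist view (up = towards robot) shows the plate's near corners at (226,239) and (343,252) and far corners at about (222,319) and (338,327). The ledge's near upper edge runs from (107,226) to (427,226), and the brass weight is at (410,252).

```bash
python3 -c "
from h import *
import pickle;c=pickle.load(open('w1.pkl','rb'))
print((L(ray(c,[(226,239),(343,252),(338,327),(222,319)],.046))*1000).round(1).tolist())
print((L(ray(c,[(107,227),(427,228)],.04))*1000).round(1).tolist(),(L(ray(c,[(410,245)],.076))*1000).round(1))
o=where();R=np.array(o['tool_rot']);T=C-.095*XL+.018*YL
print((R.T@(np.r_[T,.1235]-o['eef_pos'])*1000).round(1))"
```

```text
[[-66.3, -35.2], [-52.8, 73.6], [28.6, 72.3], [18.8, -43.8]]
[[-76.5, -146.8], [-74.2, 152.0]] [[-71.6 123.4]]
t 1.48 xyz [0.4773 0.0822 0.2521] ledge mm [-95.9  20.2] yaw of tool y 86.88 F [ 0.4 -1.  -0.1] w 0.68
[ -1.1  -2.2 128.6]
```

```bash
python3 -m crank '[{"xyz":[0,-2,30],"delta_rot":[0,0,0],"jaw":0.68},{"xyz":[0,-2,60],"delta_rot":[0,0,0],"jaw":0.68},{"xyz":[0,-2,90],"delta_rot":[0,0,0],"jaw":0.68},{"xyz":[0,-2,115],"delta_rot":[0,0,0],"jaw":0.68},{"xyz":[0,-2,130],"delta_rot":[0,0,0],"jaw":0.68},{"xyz":[0,-2,130],"delta_rot":[0,0,0],"jaw":0.68},{"xyz":[0,-2,130],"delta_rot":[0,0,0],"jaw":0.68},{"xyz":[0,-2,130],"delta_rot":[0,0,0],"jaw":0.68}]'
python3 -c "
from h import *
where()"
```

```text
time: 2.15
eef_pos: [0.4779, 0.0814, 0.1245]
tool_rot: [[-0.999, 0.051, 0.002], [0.051, 0.999, 0.0], [-0.002, 0.001, -1.0]]
force: [-0.0, 0.2, 0.0]
gripper_width: 0.684
finger_force: 0.0
t 2.15 xyz [0.4779 0.0814 0.1245] ledge mm [-95.3  19.4] yaw of tool y 87.06 F [-0.   0.2  0. ] w 0.68
```

```bash
python3 -m crank '[{"xyz":[-7,0,1],"delta_rot":[0,0,0],"jaw":0.68},{"xyz":[-14,0,1],"delta_rot":[0,0,0],"jaw":0.68},{"xyz":[-20,0,1],"delta_rot":[0,0,0],"jaw":0.68},{"xyz":[-26,0,1],"delta_rot":[0,0,0],"jaw":0.68},{"xyz":[-32,0,1],"delta_rot":[0,0,0],"jaw":0.68},{"xyz":[-38,0,1],"delta_rot":[0,0,0],"jaw":0.68},{"xyz":[-44,0,1],"delta_rot":[0,0,0],"jaw":0.68},{"xyz":[-48,0,1],"delta_rot":[0,0,0],"jaw":0.68}]'
python3 -c "
from h import *
where();c=cam('wrist');save(c,'pics/w2.png')"
```

```text
time: 2.82
eef_pos: [0.526, 0.0779, 0.1216]
tool_rot: [[-0.999, 0.053, -0.0], [0.053, 0.999, 0.0], [0.0, 0.0, -1.0]]
force: [-2.8, 0.2, 2.8]
gripper_width: 0.681
finger_force: 1.5
t 2.82 xyz [0.526  0.0779 0.1216] ledge mm [-47.1  18.4] yaw of tool y 86.97 F [-2.8  0.2  2.8] w 0.68
```

View pics/w2.png

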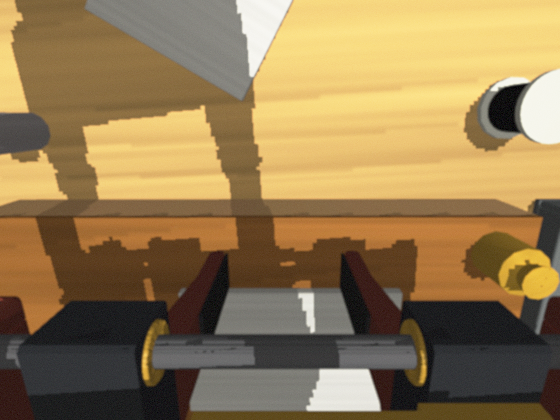

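The plate's near edge now lies square against both fingers (row ~290), and the weight is well clear at (525,270). I'll continue to the fence, tips 0.5 mm higher.

```bash
python3 -m crank '[{"xyz":[-4,0,-0.5],"delta_rot":[0,0,0],"jaw":0.68},{"xyz":[-8,0,-0.5],"delta_rot":[0,0,0],"jaw":0.68},{"xyz":[-11,0,-0.5],"delta_rot":[0,0,0],"jaw":0.68},{"xyz":[-13,0,-0.5],"delta_rot":[0,0,0],"jaw":0.68},{"xyz":[-14,0,-0.5],"delta_rot":[0,0,0],"jaw":0.68},{"xyz":[-15,0,-0.5],"delta_rot":[0,0,0],"jaw":0.68}]'
python3 -c "
from h import *
where()"
python3 -m crank '[{"xyz":[-0.7,0,0],"delta_rot":[0,0,0],"jaw":0.68},{"xyz":[-1.5,0,0],"delta_rot":[0,0,0],"jaw":0.68}]'
python3 -c "
from h import *
where()"
```

```text
time: 3.37
eef_pos: [0.5403, 0.0771, 0.122]
tool_rot: [[-0.999, 0.053, -0.0], [0.053, 0.999, -0.0], [0.0, -0.0, -1.0]]
force: [-1.4, 0.3, -0.9]
gripper_width: 0.679
finger_force: 0.4
t 3.37 xyz [0.5403 0.0771 0.122 ] ledge mm [-32.7  18.5] yaw of tool y 86.98 F [-1.4  0.3 -0.9] w 0.68
time: 3.53
eef_pos: [0.5409, 0.077, 0.122]
tool_rot: [[-0.999, 0.053, -0.003], [0.053, 0.999, -0.0], [0.003, -0.0, -1.0]]
force: [-8.0, -0.4, 3.4]
gripper_width: 0.678
finger_force: 4.1
t 3.53 xyz [0.5409 0.077  0.122 ] ledge mm [-32.1  18.4] yaw of tool y 86.99 F [-8.  -0.4  3.4] w 0.68
```

```bash
python3 -m crank '[{"xyz":[-0.7,0,0],"delta_rot":[0,0,0],"jaw":0.68},{"xyz":[-1,0,0],"delta_rot":[0,0,0],"jaw":0.68},{"xyz":[-1,0,0],"delta_rot":[0,0,0],"jaw":0.68},{"xyz":[-1,0,0],"delta_rot":[0,0,0],"jaw":0.68},{"xyz":[-1,0,0],"delta_rot":[0,0,0],"jaw":0.68}]'
python3 -c "
from h import *
where();c=cam('top');save(c,'pics/t2.png');cv2.imwrite('pics/t2c.png',cv2.resize(c['frame'][165:240,205:330,::-1],None,fx=5,fy=5,interpolation=cv2.INTER_CUBIC));c=cam('scene');cv2.imwrite('pics/s2c.png',cv2.resize(c['frame'][190:310,200:370,::-1],None,fx=4,fy=4,interpolation=cv2.INTER_CUBIC))"
```

```text
time: 3.95
eef_pos: [0.5411, 0.077, 0.122]
tool_rot: [[-0.999, 0.052, -0.005], [0.052, 0.999, -0.0], [0.005, -0.0, -1.0]]
force: [-10.0, -0.8, 4.5]
gripper_width: 0.677
finger_force: 4.9
t 3.95 xyz [0.5411 0.077  0.122 ] ledge mm [-31.9  18.4] yaw of tool y 86.99 F [-10.   -0.8   4.5] w 0.68
```

View pics/s2c.png

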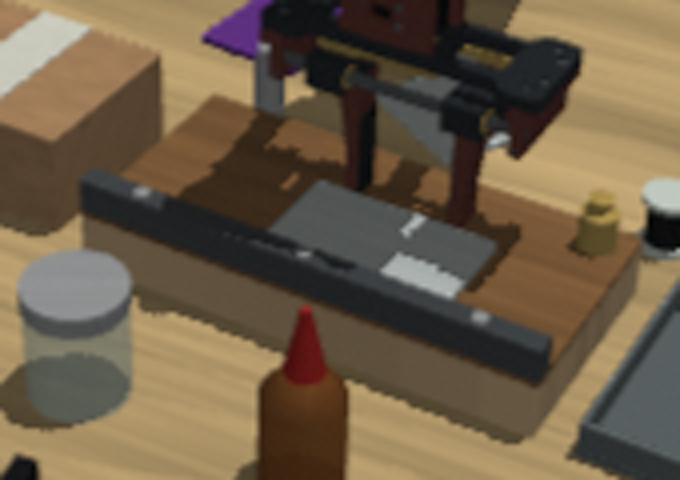

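Plate lies parallel against the fence over its whole length, and the fingers stalled at 10 N with even contact. Now I back off, lift, turn 90° and go to the right end.

```bash
python3 -m crank '[{"xyz":[8,0,0],"delta_rot":[0,0,0],"jaw":0.68},{"xyz":[18,0,0],"delta_rot":[0,0,0],"jaw":0.68},{"xyz":[20,0,-30],"delta_rot":[0,0,0],"jaw":0.6},{"xyz":[20,0,-60],"delta_rot":[0,0,0],"jaw":0.5},{"xyz":[20,-20,-90],"delta_rot":[0,0,-0.12],"jaw":0.45},{"xyz":[0,-40,-100],"delta_rot":[0,0,-0.24],"jaw":0.45},{"xyz":[-20,-60,-100],"delta_rot":[0,0,-0.36],"jaw":0.45},{"xyz":[-35,-80,-100],"delta_rot":[0,0,-0.48],"jaw":0.45}]'
python3 -m crank '[{"xyz":[0,0,0],"delta_rot":[0,0,-0.12],"jaw":0.45},{"xyz":[0,0,0],"delta_rot":[0,0,-0.24],"jaw":0.45},{"xyz":[0,0,0],"delta_rot":[0,0,-0.36],"jaw":0.45},{"xyz":[0,0,0],"delta_rot":[0,0,-0.48],"jaw":0.45},{"xyz":[0,0,0],"delta_rot":[0,0,-0.6],"jaw":0.45},{"xyz":[0,0,0],"delta_rot":[0,0,-0.72],"jaw":0.45},{"xyz":[0,0,0],"delta_rot":[0,0,-0.84],"jaw":0.45},{"xyz":[0,0,0],"delta_rot":[0,0,-0.96],"jaw":0.45}]'
python3 -m crank '[{"xyz":[0,0,0],"delta_rot":[0,0,-0.1],"jaw":0.45},{"xyz":[0,0,0],"delta_rot":[0,0,-0.131],"jaw":0.45},{"xyz":[0,0,0],"delta_rot":[0,0,-0.131],"jaw":0.45},{"xyz":[0,0,0],"delta_rot":[0,0,-0.131],"jaw":0.45}]'
python3 -c "
from h import *
where();c=cam('wrist');save(c,'pics/w3.png');import pickle;pickle.dump(c,open('w3.pkl','wb'))
print(get_obs()['joint_positions'])"
```

```text
time: 4.72
eef_pos: [0.575, -0.0056, 0.2245]
tool_rot: [[-0.907, -0.42, 0.006], [-0.42, 0.907, -0.001], [-0.005, -0.003, -1.0]]
force: [0.8, -0.6, -0.6]
gripper_width: 0.449
finger_force: 0.0
time: 5.38
eef_pos: [0.5674, 0.0681, 0.2178]
tool_rot: [[-0.4, -0.917, 0.013], [-0.915, 0.398, -0.069], [0.059, -0.039, -0.998]]
force: [0.1, -1.0, -1.5]
gripper_width: 0.451
finger_force: 0.0
time: 5.72
eef_pos: [0.561, 0.1032, 0.214]
tool_rot: [[-0.332, -0.943, 0.017], [-0.939, 0.329, -0.096], [0.085, -0.047, -0.995]]
force: [-0.2, -0.7, -0.2]
gripper_width: 0.451
finger_force: 0.0
t 5.72 xyz [0.561  0.1032 0.214 ] ledge mm [-13.4  45.6] yaw of tool y 160.77 F [-0.2 -0.7 -0.2] w 0.45
[   9.57420254    0.85540534   84.1188355    -5.6028765    94.98575612
 -151.50624015]
```

View pics/w3.png

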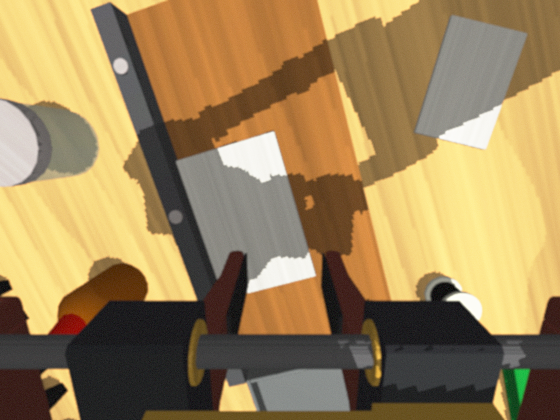

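Joint 6 hit its limit, so I'll turn the other way (tool y = +x of ledge). The picture shows the plate flush along the fence, with its right end edge at (178,160)-(275,132).

```bash
for i in 1; do :; done
python3 -m crank '[{"xyz":[0,0,0],"delta_rot":[0,0,0.12],"jaw":0.45},{"xyz":[0,0,0],"delta_rot":[0,0,0.24],"jaw":0.45},{"xyz":[0,0,0],"delta_rot":[0,0,0.36],"jaw":0.45},{"xyz":[0,0,0],"delta_rot":[0,0,0.48],"jaw":0.45},{"xyz":[0,0,0],"delta_rot":[0,0,0.6],"jaw":0.45},{"xyz":[0,0,0],"delta_rot":[0,0,0.72],"jaw":0.45},{"xyz":[0,0,0],"delta_rot":[0,0,0.84],"jaw":0.45},{"xyz":[0,0,0],"delta_rot":[0,0,0.96],"jaw":0.45}]'
python3 -c "
from h import *
from scipy.spatial.transform import Rotation as Ro
o=where();R=np.array(o['tool_rot']);G=np.c_[np.r_[YL,0],np.r_[XL,0],[0,0,-1]]
T=C+.02*XL-.068*YL
print((R.T@(np.r_[T,.22]-o['eef_pos'])*1000).round(1),Ro.from_matrix(R.T@G).as_rotvec().round(3))
import pickle;c=pickle.load(open('w3.pkl','rb'))
print((L(ray(c,[(178,160),(275,132),(315,277),(248,293)],.046))*1000).round(1).tolist())"
```

```text
time: 6.43
eef_pos: [0.5615, 0.1014, 0.2141]
tool_rot: [[-0.965, -0.26, 0.016], [-0.261, 0.961, -0.096], [0.01, -0.097, -0.995]]
force: [0.1, 0.3, 0.1]
gripper_width: 0.448
finger_force: 0.0
t 6.43 xyz [0.5615 0.1014 0.2141] ledge mm [-12.8  43.8] yaw of tool y 105.15 F [0.1 0.3 0.1] w 0.45
[   3.6 -116.5    5.4] [-0.075  0.085  1.885]
[[56.2, -38.4], [-22.2, -37.4], [-20.8, 82.4], [36.9, 81.6]]
```

```bash
python3 -m crank '[{"xyz":[0,-14,0],"delta_rot":[-0.005,0.005,0.12],"jaw":0.45},{"xyz":[0,-28,0],"delta_rot":[-0.01,0.01,0.24],"jaw":0.45},{"xyz":[0,-42,0],"delta_rot":[-0.015,0.015,0.36],"jaw":0.45},{"xyz":[0,-56,0],"delta_rot":[-0.02,0.02,0.48],"jaw":0.45},{"xyz":[1,-70,0],"delta_rot":[-0.025,0.025,0.6],"jaw":0.45},{"xyz":[2,-84,0],"delta_rot":[-0.03,0.03,0.72],"jaw":0.45},{"xyz":[3,-100,0],"delta_rot":[-0.035,0.035,0.84],"jaw":0.45},{"xyz":[3,-116,0],"delta_rot":[-0.04,0.045,0.96],"jaw":0.45}]'
cat > g.py <<'E'
from h import *
import sys
from scipy.spatial.transform import Rotation as Ro
def go(x,y,z):
    o=where();R=np.array(o['tool_rot']);G=np.c_[np.r_[YL,0],np.r_[XL,0],[0,0,-1]]
    T=C+x*XL+y*YL
    print((R.T@(np.r_[T,z]-o['eef_pos'])*1000).round(1),Ro.from_matrix(R.T@G).as_rotvec().round(3))
if __name__=='__main__': go(*map(float,sys.argv[1:]))
E
python3 g.py .02 -.068 .22
```

```text
time: 7.1
eef_pos: [0.5895, -0.0113, 0.2254]
tool_rot: [[-0.767, 0.642, -0.018], [0.642, 0.765, -0.049], [-0.018, -0.049, -0.999]]
force: [0.1, 0.4, -0.3]
gripper_width: 0.45
finger_force: 0.0
t 7.1 xyz [ 0.5895 -0.0113  0.2254] ledge mm [ 21.  -67.3] yaw of tool y 50.02 F [ 0.1  0.4 -0.3] w 0.45
[ 0.5 -0.9  5.5] [-0.038  0.039  0.926]
```

```bash
python3 -m crank '[{"xyz":[0,0,0],"delta_rot":[-0.005,0.005,0.12],"jaw":0.45},{"xyz":[0,0,0],"delta_rot":[-0.01,0.01,0.24],"jaw":0.45},{"xyz":[0,0,0],"delta_rot":[-0.015,0.015,0.36],"jaw":0.45},{"xyz":[0,0,0],"delta_rot":[-0.02,0.02,0.48],"jaw":0.45},{"xyz":[0,0,0],"delta_rot":[-0.025,0.025,0.6],"jaw":0.45},{"xyz":[0,0,0],"delta_rot":[-0.03,0.03,0.72],"jaw":0.45},{"xyz":[0,0,0],"delta_rot":[-0.035,0.035,0.84],"jaw":0.45},{"xyz":[0,0,0],"delta_rot":[-0.038,0.039,0.926],"jaw":0.45}]'
python3 -m crank '[{"xyz":[0,0,0],"delta_rot":[0,0,0],"jaw":0.45},{"xyz":[0,0,0],"delta_rot":[0,0,0],"jaw":0.45}]'
python3 g.py .02 -.068 .1225
python3 -c "
from h import *
c=cam('wrist');save(c,'pics/w4.png')"
```

```text
time: 7.77
eef_pos: [0.5895, -0.0107, 0.2253]
tool_rot: [[0.053, 0.999, 0.0], [0.999, -0.053, 0.0], [0.0, 0.0, -1.0]]
force: [0.4, 0.6, 0.7]
gripper_width: 0.451
finger_force: 0.0
time: 7.93
eef_pos: [0.5894, -0.0102, 0.2252]
tool_rot: [[0.044, 0.999, -0.0], [0.999, -0.044, -0.0], [-0.0, -0.0, -1.0]]
force: [-0.9, -0.5, 0.0]
gripper_width: 0.447
finger_force: 0.0
t 7.93 xyz [ 0.5894 -0.0102  0.2252] ledge mm [ 20.9 -66.2] yaw of tool y -2.5 F [-0.9 -0.5  0. ] w 0.45
[ -1.8  -0.9 102.7] [-0.     0.     0.009]
```

View pics/w4.png

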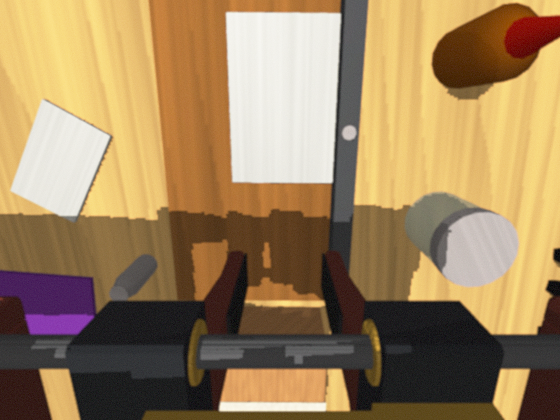

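The wrist view shows the plate white and flush with the fence, its right end at row ~183, columns 232-333. The fingers will come down behind it, clear of the fence.

```bash
python3 -m crank '[{"xyz":[-2,-4,30],"delta_rot":[0,0,0.005],"jaw":0.45},{"xyz":[-2,-4,60],"delta_rot":[0,0,0.005],"jaw":0.45},{"xyz":[-2,-4,85],"delta_rot":[0,0,0.005],"jaw":0.45},{"xyz":[-2,-4,97],"delta_rot":[0,0,0.005],"jaw":0.45},{"xyz":[-2,-4,102.5],"delta_rot":[0,0,0.005],"jaw":0.45},{"xyz":[-2,-4,102.5],"delta_rot":[0,0,0.005],"jaw":0.45}]'
python3 g.py .017 .06 .1225
python3 -m crank '[{"xyz":[6,0,0],"delta_rot":[0,0,0],"jaw":0.45},{"xyz":[12,0,0],"delta_rot":[0,0,0],"jaw":0.45},{"xyz":[18,0,0],"delta_rot":[0,0,0],"jaw":0.45},{"xyz":[24,0,0],"delta_rot":[0,0,0],"jaw":0.45},{"xyz":[29,0,0],"delta_rot":[0,0,0],"jaw":0.45},{"xyz":[34,0,0],"delta_rot":[0,0,0],"jaw":0.45},{"xyz":[39,0,0],"delta_rot":[0,0,0],"jaw":0.45},{"xyz":[44,0,0],"delta_rot":[0,0,0],"jaw":0.45}]'
python3 g.py .017 .06 .1225
python3 -c "
from h import *
c=cam('wrist');save(c,'pics/w5.png')"
```

```text
time: 8.48
eef_pos: [0.5849, -0.0108, 0.1222]
tool_rot: [[0.048, 0.999, -0.002], [0.999, -0.048, 0.0], [-0.0, -0.002, -1.0]]
force: [-0.3, -0.5, 0.9]
gripper_width: 0.449
finger_force: 0.0
t 8.48 xyz [ 0.5849 -0.0108  0.1222] ledge mm [ 16.4 -67. ] yaw of tool y -2.76 F [-0.3 -0.5  0.9] w 0.45
[127.    1.1  -0.3] [-0.002  0.     0.004]
time: 9.15
eef_pos: [0.5874, 0.0338, 0.1227]
tool_rot: [[0.049, 0.999, -0.0], [0.999, -0.049, -0.0], [-0.0, -0.0, -1.0]]
force: [-0.5, -2.6, 2.2]
gripper_width: 0.452
finger_force: 1.3
t 9.15 xyz [0.5874 0.0338 0.1227] ledge mm [ 16.6 -22.4] yaw of tool y -2.8 F [-0.5 -2.6  2.2] w 0.45
[82.4  0.7  0.2] [-0.     0.     0.003]
```

View pics/w5.png

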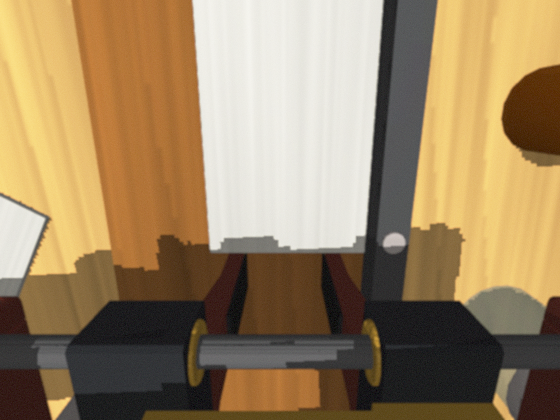

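Plate is moving squarely, still flush along the fence (right edge from (365,250) up to (383,0)). Continuing.

```bash
python3 -m crank '[{"xyz":[5,0.1,0],"delta_rot":[0,0,0.002],"jaw":0.45},{"xyz":[10,0.1,0],"delta_rot":[0,0,0.002],"jaw":0.45},{"xyz":[15,0.1,0],"delta_rot":[0,0,0.002],"jaw":0.45},{"xyz":[20,0.1,0],"delta_rot":[0,0,0.002],"jaw":0.45},{"xyz":[25,0.1,0],"delta_rot":[0,0,0.002],"jaw":0.45},{"xyz":[30,0.2,0],"delta_rot":[0,0,0.002],"jaw":0.45},{"xyz":[35,0.2,0],"delta_rot":[0,0,0.002],"jaw":0.45},{"xyz":[40,0.2,0],"delta_rot":[0,0,0.002],"jaw":0.45}]'
python3 -m crank '[{"xyz":[5,0,0],"delta_rot":[0,0,0],"jaw":0.45},{"xyz":[10,0,0],"delta_rot":[0,0,0],"jaw":0.45},{"xyz":[15,0,0],"delta_rot":[0,0,0],"jaw":0.45},{"xyz":[20,0,0],"delta_rot":[0,0,0],"jaw":0.45},{"xyz":[25,0,0],"delta_rot":[0,0,0],"jaw":0.45},{"xyz":[30,0,0],"delta_rot":[0,0,0],"jaw":0.45},{"xyz":[33,0,0],"delta_rot":[0,0,0],"jaw":0.45},{"xyz":[33,0,0],"delta_rot":[0,0,0],"jaw":0.45}]'
python3 g.py .017 .06 .1225
python3 -c "
from h import *
import pickle
c=cam('wrist');save(c,'pics/w6.png');pickle.dump(c,open('w6.pkl','wb'))
c=cam('top');P=pts(c);f=c['frame'].astype(int);sat=f.max(2)-f.min(2)
roi=np.zeros(sat.shape,bool); roi[172:236,185:325]=1
m=(roi&(P[...,2]>.034)&(P[...,2]<.055)&(sat<40)&(f.max(2)>100)).astype(np.uint8)
k,lab,st,_=cv2.connectedComponentsWithStats(m);q=P[lab==1+st[1:,4].argmax()]
l=L(q)*1000;print(len(q),l.min(0),l.max(0))
"
```

```text
time: 9.87
eef_pos: [0.5895, 0.0738, 0.1224]
tool_rot: [[0.051, 0.999, -0.001], [0.999, -0.051, 0.0], [0.0, -0.001, -1.0]]
force: [-0.7, -2.3, 1.2]
gripper_width: 0.451
finger_force: 1.2
time: 10.53
eef_pos: [0.5911, 0.1072, 0.1223]
tool_rot: [[0.05, 0.999, -0.001], [0.999, -0.05, 0.001], [0.001, -0.001, -1.0]]
force: [-0.6, 0.3, -0.1]
gripper_width: 0.446
finger_force: 0.0
t 10.53 xyz [0.5911 0.1072 0.1223] ledge mm [16.4 51.2] yaw of tool y -2.87 F [-0.6  0.3 -0.1] w 0.45
[ 8.8  0.6 -0.2] [-0.001 -0.001  0.002]
238 [-21.1015945  147.02487769] [ 57.15724934 181.30803749]
```

View pics/w6.png

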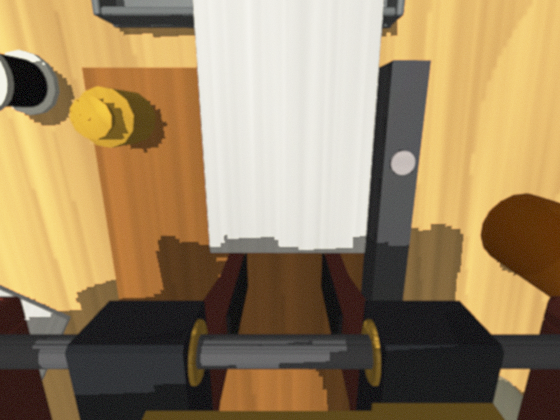

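Plate overhangs the tray end by ~31 mm (ledge end at row ~68; the plate runs past the top of the image), and it is still along the fence. Pushing 8 mm more, then I'll back off and lift.

```bash
python3 -m crank '[{"xyz":[3,0,0],"delta_rot":[0,0,0],"jaw":0.45},{"xyz":[6,0,0],"delta_rot":[0,0,0],"jaw":0.45},{"xyz":[8,0,0],"delta_rot":[0,0,0],"jaw":0.45},{"xyz":[8.5,0,0],"delta_rot":[0,0,0],"jaw":0.45},{"xyz":[8.5,0,0],"delta_rot":[0,0,0],"jaw":0.45},{"xyz":[8.5,0,0],"delta_rot":[0,0,0],"jaw":0.45},{"xyz":[8.5,0,0],"delta_rot":[0,0,0],"jaw":0.45},{"xyz":[8.5,0,0],"delta_rot":[0,0,0],"jaw":0.45}]'
python3 g.py .017 .06 .1225
python3 -m crank '[{"xyz":[-4,0,0],"delta_rot":[0,0,0],"jaw":0.45},{"xyz":[-15,0,0],"delta_rot":[0,0,0],"jaw":0.45},{"xyz":[-30,0,0],"delta_rot":[0,0,0],"jaw":0.45},{"xyz":[-35,0,-30],"delta_rot":[0,0,0],"jaw":0.45},{"xyz":[-35,0,-70],"delta_rot":[0,0,0],"jaw":0.45},{"xyz":[-35,0,-105],"delta_rot":[0,0,0],"jaw":0.45},{"xyz":[-35,0,-105],"delta_rot":[0,0,0],"jaw":0.45},{"xyz":[-35,0,-105],"delta_rot":[0,0,0],"jaw":0.45}]'
python3 -c "
from h import *
where()
c=cam('wrist');save(c,'pics/w7.png')
def plate(c,roi,nm):
    P=pts(c);f=c['frame'].astype(int);sat=f.max(2)-f.min(2)
    m=(roi&(P[...,2]>.034)&(P[...,2]<.055)&(sat<40)&(f.max(2)>100)).astype(np.uint8)
    k,lab,st,_=cv2.connectedComponentsWithStats(m);k=(lab==1+st[1:,4].argmax())
    q=P[k];l=L(q)*1000
    r=cv2.minAreaRect(l.astype(np.float32));print(nm,k.sum(),q[:,2].mean(),[np.round(a,1) for a in r],cv2.boxPoints(r).round(1).tolist())
roi=np.ones((420,560),bool);roi[300:]=0;plate(c,roi,'wrist')
c=cam('top');roi[:]=0;roi[172:236,185:325]=1;plate(c,roi,'top')
"
```

```text
time: 11.3
eef_pos: [0.5917, 0.1147, 0.1226]
tool_rot: [[0.051, 0.999, -0.0], [0.999, -0.051, 0.0], [0.0, -0.0, -1.0]]
force: [-0.4, 0.3, 0.0]
gripper_width: 0.45
finger_force: 0.0
t 11.3 xyz [0.5917 0.1147 0.1226] ledge mm [16.6 58.7] yaw of tool y -2.92 F [-0.4  0.3  0. ] w 0.45
[1.3 0.4 0.1] [-0.    -0.     0.001]
time: 11.97
eef_pos: [0.5909, 0.0783, 0.231]
tool_rot: [[0.052, 0.999, 0.006], [0.999, -0.052, 0.0], [0.0, 0.006, -1.0]]
force: [0.6, 0.3, -0.3]
gripper_width: 0.447
finger_force: 0.0
t 11.97 xyz [0.5909 0.0783 0.231 ] ledge mm [17.7 22.3] yaw of tool y -2.99 F [ 0.6  0.3 -0.3] w 0.45
wrist 16800 0.04651374547385191 [array([ 17.9, 124.6]), array([ 82.5, 109.3]), np.float64(0.1)] [[-23.399999618530273, 179.1999969482422], [-23.200000762939453, 69.9000015258789], [59.29999923706055, 70.0999984741211], [59.099998474121094, 179.3000030517578]]
top 512 0.04554921440822676 [array([ 18.3, 158.6]), array([79., 62.]), np.float64(1.9)] [[-22.200000762939453, 188.3000030517578], [-20.200000762939453, 126.30000305175781], [58.79999923706055, 128.89999389648438], [56.79999923706055, 190.89999389648438]]
```

View pics/w7.png

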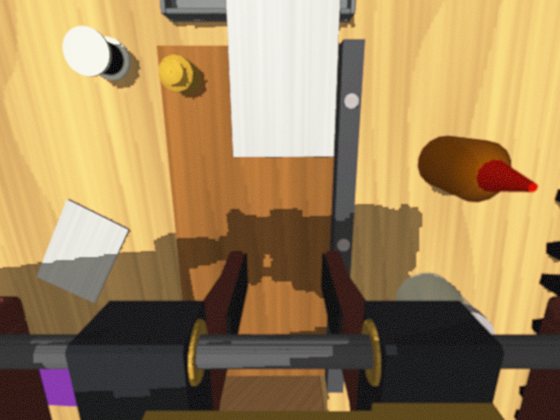

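The final view shows the plate parallel to and against the fence: trailing end at row 157, centre y ≈ 0.130 m, rotation 0.1°. Bystanders are untouched and the gripper is clear.

```bash
python3 -c "
from station import job
print(job.close_job())"
```

```text
the job is handed in; nothing more can be done
None
```

The job is handed in: by my last measurements the plate lies flat and flush along the fence, sticking out about 4 cm over the tray end. The arm is clear and I saw nothing else moved, but the hand-in returned no verdict.

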